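# Load a slotted disc on the spring tester

## Task

Load the blue slotted disc onto the spring tester: slide it sideways, slot first, onto the hanger's slim stem from the tester's open side, seat it fully down over the thick collar so that it lies flat on the yellow disc, and leave it there with its slot turned about a quarter turn or more away from the yellow disc's slot. Be gentle with the hanger, as it stands on a delicate spring, and leave the other things on the bench as they are.

Things in the scene. Friction and masses are not known exactly. Their poses are not given: they have to be found in the camera images.
- disc_c (a point): Centre, half-way up, of the loose blue steel disc (0.24 to 0.36 kg) lying flat on the bench: 60 mm across, 16 mm thick, this point 8 mm above its underside. x points along the slot and out of its open mouth, z up. Two flats for gripping, 56 mm apart, lie at y = +28 and -28 mm (each about 21 mm long, parallel to the slot).
- disc_mouth (a point): Point in the blue disc's slot mouth, 28 mm from the disc's centre along its x, half-way up; axes as disc_c. The slot is 11 mm wide, open at the rim, and ends at the disc's centre in a half round of 5.5 mm radius about the centre; over the last 8 to 11 mm to the rim its mouth flares to 26 mm.
- disc_bore (a point): Centre of the round bore in the blue disc's underside, at underside height; axes as disc_c. The bore is 24 mm across, 7 mm deep and centred on the disc; it takes the hanger's collar.
- tester: Spring tester, fixed on the bench: green base plate 185 x 180 x 12 mm; origin on the bench below the nominal hanger axis, z up. Its open side faces its -x, towards the robot. A guard rail 8 mm thick, 88 mm above the bench, runs round the rest: at y = +73 and -73 mm from x = -35 to 80 mm, and across at x = 80 mm. It keeps discs from being slid on from the sides or the back.
- tester_axis (a point): Nominal hanger axis at the yellow disc's top (66 mm above the bench); axes as tester. The hanger (pan, yellow disc, collar, stem, knob) stands upright on a coil spring that is not set exactly: it is up to 9 mm off this axis in x and 7 mm in y, differently each time. This offset is not in the measured poses: feel or see it.
- tester_collar (a point): Nominal centre of the collar's top (72 mm above the bench). Heights above the bench: yellow disc, 60 mm across, 50 to 66 mm (its slot always towards the tester's +x); steel collar, 20 mm across, 66 to 72 mm; slim stem, 8 mm across, 72 to 100 mm. A disc goes on between 72 and 100 mm, then down over the collar.
- tester_knob (a point): Nominal centre of the top of the hanger's black knob, 114 mm above the bench (30 mm across, 100 to 114 mm). The hanger is springy: it gives sideways about 1 mm per 8 N and downwards about 1 mm per 4 N (at most 8 mm), and springs back; it does not turn or tilt.
- disc: The same blue disc; origin at the centre of its underside, axes as disc_c.
- spare_big: spare red slotted disc, 80 mm across, 20 mm thick; bystander; origin at the centre of its underside
- spare_small: spare brass slotted disc, 44 mm across, 10 mm thick; bystander; origin at the centre of its underside
- loose_spring: red coil spring standing upright, 54 mm across, 75 mm tall; bystander; origin at the centre of its underside
- bearing: steel ring bearing, 52 mm across, 16 mm tall; bystander; origin at the centre of its underside
- sprocket: dark steel sprocket lying flat, 82 mm across, 18 mm tall; bystander; origin at the centre of its underside
- grease_tin: green tin, 72 mm across, 70 mm tall; bystander; origin at the centre of its underside
- wrench: steel wrench lying flat, 170 mm long; bystander; origin on its underside, about mid-length
- oil_bottle: grey plastic bottle with a black cap, 64 mm across, 170 mm tall; bystander; origin at the centre of its underside
There are look-alikes about, which are no part of the job. There is more than one size of the disc; the job needs the middle-sized.

How it is judged:
By the outcome, as a careful person would: the job done as asked, in the order asked, and still so for the second after the job is handed in, with the robot touching nothing.
It also fails if it takes over 72 s, if anything falls off the work surface, if the arm or the gripper's body presses on something with over 40 N, if the wrist force passes 120 N, or if a joint passes its speed limit or range.

## Robot

A 6-joint arm with a two-finger parallel gripper is mounted at the origin on the work surface. World frame = base frame: x ahead of the robot, y to its left, z up, the work surface at z = 0. Lengths are in mm, angles in rad, forces in N, time in s.
With the tool pointing down it reaches from about 300 to 775 mm from the base axis. Payload 14.6 kg.
Tool frame: the origin (TCP) lies on the centre line of the jaws, within the pads' length; the fingertips stand 19 mm ahead of it and the grasp point (between the pads) is the TCP (bot.tip_reach is the distance from the TCP to the fingertips, in mm); y points along the fingers, x is the direction in which the jaws open and shut, and the axes are right-handed (so a half turn about y gives the same grasp; the last joint's range is limited). The gripper opens to 85 mm and grips with 20 to 120 N. Pads are 22 mm wide; open, the fingers measure 114 mm over their backs; the gripper's body (76 mm by 85 mm) begins 54 mm behind the grasp point. The pads swing forward as they close: fully open they stand 13 mm farther back than shut.
Start: joints at [-1.372, 0.3, 1.521, -0, 1.321, -0.067], TCP at [144.468, -530.677, 250.281] pointing down, gripper open.
Joint ranges: [-3.03, 3.03], [-0.79, 2.21], [0.23, 2.52], [-1.04, 4.18], [0, 3.07], [-2.55, 2.55]. Speed limits (rad/s): [2.22, 2.22, 2.57, 3.14, 3.14, 3.14].

## Interface

Orientations are given as a unit quaternion [w, x, y, z].
In Python, from rig import bot gives the robot as it stands. Calls block until the motion is done:
- bot.move_to(position, orientation): joint-space move of the TCP to a pose.
- bot.servo_line(position, attitude=None, speed=150, until_force=None): straight line of the TCP; attitude=None keeps the orientation; speed is the mean speed in mm/s. With until_force (N) it stops when the force on the tool has changed by that much, and returns True; else False.
- bot.move_joints(angles): joint-space move.
- bot.move_gripper(opening, grip_force=None): finger opening in mm; grip_force is the grip in N (None keeps the last); returns when the fingers have stopped.
- bot.dwell(seconds).
- bot.ik(position, orientation): joint angles nearest the present ones, or None.
- bot.read_state(): the state.
- bot.read_camera(name): name is "side" or "top" or "wrist"; returns a dict with "image" (420x560x3 uint8, blue, green, red), "depth" (420x560 float32, mm along the optical axis (not along the pixel's ray), 0 where there is no reading), "fovy" (degrees; the focal length in pixels is half the picture's height over the tangent of half this angle, whatever the lens; pixels are square), "cx", "cy" (the principal point, pixels), "eye" and "attitude" of the camera in the world; the wrist camera has in their place "mount" (4x4, takes a point from camera to tool coordinates, whose origin is the TCP and whose axes are the tool frame's). Camera axes: x right, y down, z forward; pixel columns grow to the right and rows downward; lengths in mm; the calibration is good to about 2 mm. A picture is of the moment at which its call begins: read the wrist's pose just before it.
A pose or a line that the arm cannot do raises bot.MotionError and nothing moves.
- bot.finish_job(): hands the job in, once; it reports no verdict.
The state is a dict: "clock": time; "joint_positions": joint angles; "qvel": joint speeds; "effort": joint torques, N m; "ee_pos": TCP position; "tool_rot": TCP orientation; "ft_force": force on the tool from outside, world axes, zero at the start; "moment": the same for the moment, N m; "grip_width": finger opening in mm.
Only numpy, scipy, OpenCV 4.12 (cv2) and the standard library are available. Lean on these libraries where they do the work, as an engineer would, in place of code of your own. Each camera call takes 0.05 s, during which the arm holds its last target.

## Working session

There is one attempt and no reset: what is moved stays moved. The work goes in short steps, each a Python script; the robot and the scene stay as the last script left them, time stands still between calls to the robot, and variables do not carry over. Pictures are saved under pics/ and viewed, and the job is handed in when it is done.

```bash
ls; mkdir -p pics; python3 - <<'E'
from rig import bot
import cv2,numpy as np,pickle
s=bot.read_state(); print(s)
for n in ("side","top","wrist"):
    c=bot.read_camera(n); pickle.dump(c,open(f"pics/{n}0.pkl","wb"))
    cv2.imwrite(f"pics/{n}0.png",c["image"]); print(n,{k:v for k,v in c.items() if k not in("image","depth")})
E
```

```text
pics
{'clock': 0.0, 'joint_positions': array([-1.37156370e+00,  3.00520186e-01,  1.52157457e+00,  1.81932472e-05,
        1.32068512e+00, -6.66069174e-02]), 'qvel': array([-7.76937943e-04,  1.22638428e-03, -1.23964280e-03, -2.71475741e-04,
        3.15418567e-04,  7.38445184e-05]), 'effort': array([-1.03864899e-03, -5.43498480e+01, -3.61792910e+01, -1.58155244e-04,
        4.06562904e-03, -9.28084063e-06]), 'ee_pos': array([ 144.45259091, -530.48022183,  249.69712399]), 'tool_rot': array([ 0.56213405, -0.5615717 ,  0.42963813, -0.4290147 ]), 'ft_force': array([-0.54517787,  1.2120397 ,  0.10372806]), 'moment': array([-0.0278862 ,  0.00382757,  0.01271962]), 'grip_width': 85.27883777285564}
side {'fovy': 49.74349165849423, 'cx': 278.49498245511916, 'cy': 206.84032063640905, 'eye': array([ 186.46770384, -760.30876419, 1040.00395702]), 'attitude': array([-0.34907775,  0.90508701, -0.22630066,  0.08803547])}
top {'fovy': 44.958777215780366, 'cx': 274.1384426307839, 'cy': 206.73702331800948, 'eye': array([ 323.54372072,   10.5288328 , 1466.81376082]), 'attitude': array([ 0.07212471, -0.67497806,  0.7306663 , -0.07300273])}
wrist {'fovy': 68.96651731807347, 'cx': 278.6044396661354, 'cy': 205.8856356698463, 'mount': array([[ 9.99999060e-01,  1.36276421e-03, -1.52803524e-04,
         5.18330886e-01],
       [ 5.42891722e-04, -2.91103472e-01,  9.56691421e-01,
        -1.24403424e+02],
       [ 1.25926319e-03, -9.56690604e-01, -2.91103938e-01,
         7.40674029e+01],
       [ 0.00000000e+00,  0.00000000e+00,  0.00000000e+00,
         1.00000000e+00]])}
```

View pics/side0.png

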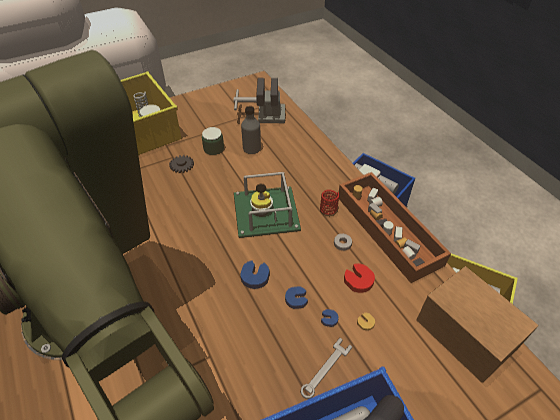

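View pics/top0.png

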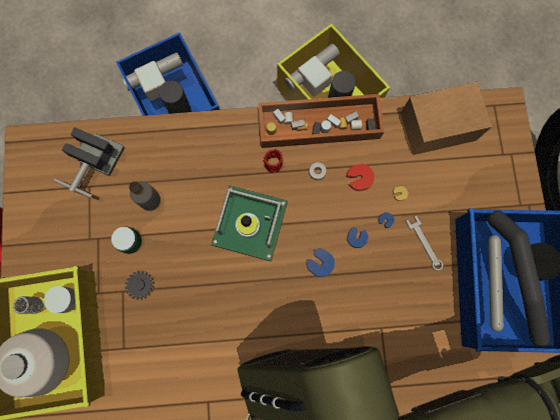

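View pics/wrist0.png

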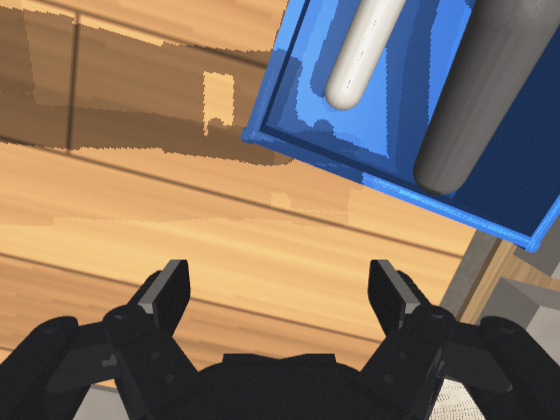

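```bash
cat > h.py <<'E'
import numpy as np,cv2,pickle
from scipy.spatial.transform import Rotation as R
def q2R(q): return R.from_quat([q[1],q[2],q[3],q[0]]).as_matrix()
def R2q(M):
    q=R.from_matrix(M).as_quat(); return np.array([q[3],q[0],q[1],q[2]])
def campose(c,s=None):
    if 'mount' in c:
        T=np.eye(4);T[:3,:3]=q2R(s['tool_rot']);T[:3,3]=s['ee_pos']
        T=T@c['mount'];return T[:3,:3],T[:3,3]
    return q2R(c['attitude']),np.array(c['eye'])
def foc(c): return 210/np.tan(np.radians(c['fovy'])/2)
def ray(c,u,v,s=None):
    M,e=campose(c,s); f=foc(c)
    return e,M@np.array([(u-c['cx'])/f,(v-c['cy'])/f,1.])
def atz(c,u,v,z,s=None):
    e,d=ray(c,u,v,s); return e+d*(z-e[2])/d[2]
def proj(c,P,s=None):
    M,e=campose(c,s); p=M.T@(np.asarray(P,float)-e); f=foc(c)
    return np.array([f*p[0]/p[2]+c['cx'],f*p[1]/p[2]+c['cy']])
def cloud(c,s=None):
    M,e=campose(c,s);f=foc(c);v,u=np.mgrid[:420,:560]
    d=c['depth'].astype(float)
    P=np.stack([(u-c['cx'])/f*d,(v-c['cy'])/f*d,d],-1)@M.T+e
    P[d==0]=np.nan; return P
E
python3 - <<'E'
from h import *
for n,(x0,y0,x1,y1),k in (("top",(200,170,410,290),4),("side",(225,160,385,340),5)):
    c=pickle.load(open(f"pics/{n}0.pkl","rb")); im=c["image"][y0:y1,x0:x1]
    k=min(800/im.shape[1],600/im.shape[0])
    cv2.imwrite(f"pics/{n}0z.png",cv2.resize(im,None,fx=k,fy=k,interpolation=cv2.INTER_CUBIC)); print(n,k)
    P=cloud(c); hsv=cv2.cvtColor(c["image"],cv2.COLOR_BGR2HSV)
    m=((hsv[...,0]>100)&(hsv[...,0]<130)&(hsv[...,1]>90)&(hsv[...,2]>40)).astype(np.uint8)
    nn,l,st,ce=cv2.connectedComponentsWithStats(m)
    for i in range(1,nn):
        if 40<st[i,4]<1500:
            p=P[l==i]; print(st[i],ce[i].round(1),np.nanmedian(p,0).round(1),np.nanmax(p,0).round(1)-np.nanmin(p,0).round(1))
E
```

```text
top 3.8095238095238093
[379 213  15  15 136] [386.3 219.2] [ 564.9 -327.3   11.1] [42.  41.5 19. ]
[348 228  20  20 247] [357.  238.4] [ 512.9 -230.9   15.5] [55.3 56.6 19.4]
[307 250  27  27 447] [321.4 263.6] [ 447.1 -126.2   21. ] [74.6 74.8 25.7]
side 3.3333333333333335
[353 153  62  53 515] [393.5 177.1] [1483.9  402.3 -538.6] [207.2 338.6 218.4]
[241 261  28  24 441] [254.1 273.3] [ 450.  -128.4   20.3] [76.9 75.6 10.4]
[286 287  21  19 271] [295.1 296.1] [ 515.1 -233.8   15.2] [58.9 56.9 12. ]
[322 310  16  15 157] [330.4 317.1] [ 567.9 -330.5   10.9] [42.5 40.4 10.3]
[262 367 152  53 982] [342.9 395. ] [ 463.6 -521.7  129. ] [267.  135.6  38.6]
[ 287  392   90   28 1105] [335.1 407.7] [ 447.3 -524.3   35.6] [207.1  78.  162.5]
```

View pics/top0z.png

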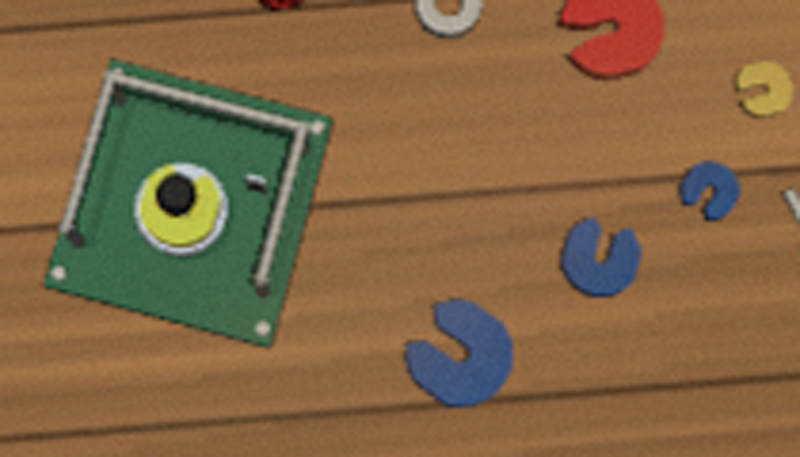

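View pics/side0z.png

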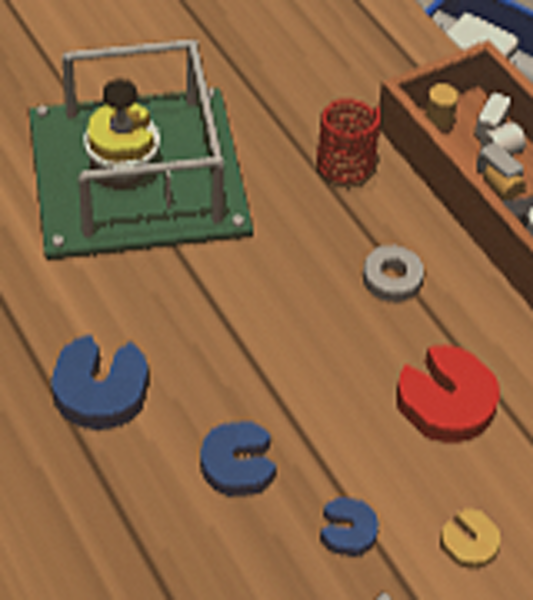

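```bash
python3 - <<'E'
from h import *
from rig import bot
print("tip",bot.tip_reach)
c=pickle.load(open("pics/top0.pkl","rb"));k=3.8095238
cs=[atz(c,200+u/k,170+v/k,12)[:2] for u,v in ((110,60),(333,118),(270,347),(45,287))]
print(np.round(cs,1))
for i in range(4):
    d=cs[(i+1)%4]-cs[i]; print(np.linalg.norm(d).round(1),np.degrees(np.arctan2(d[1],d[0])).round(1))
print("knob",atz(c,200+177/k,170+194/k,114).round(1))
P=cloud(c);hsv=cv2.cvtColor(c["image"],cv2.COLOR_BGR2HSV)
m=np.zeros((420,560),bool);m[226:250,345:370]=True
m&=(hsv[...,0]>100)&(hsv[...,0]<130)&(hsv[...,1]>90)
for tag in ("top","side"):
  c=pickle.load(open(f"pics/{tag}0.pkl","rb"))
  hsv=cv2.cvtColor(c["image"],cv2.COLOR_BGR2HSV)
  m=(hsv[...,0]>100)&(hsv[...,0]<130)&(hsv[...,1]>90)
  box=np.zeros_like(m); 
  if tag=="top": box[226:250,345:370]=1
  else: box[285:308,284:309]=1
  v,u=np.nonzero(m&box); pts=np.array([atz(c,a,b,16)[:2] for a,b in zip(u,v)])
  (cx,cy),r=cv2.minEnclosingCircle(pts.astype(np.float32)); print(tag,cx,cy,r,"centroid dir",np.degrees(np.arctan2(cy-pts[:,1].mean(),cx-pts[:,0].mean())))
for q in [(513,-232,120)]:
  for th in range(-180,180,30):
    a=np.radians(th);x=np.array([np.cos(a),np.sin(a),0]);y=np.array([0,0,-1.]);M=np.stack([x,y,np.cross(x,y)],1)
    j=bot.ik(list(q),list(R2q(M))); print(th,None if j is None else np.round(j,2))
E
```

```text
tip 19.0
[[700.5 125.1]
 [640.7 -43.5]
 [468.8  18.5]
 [527.6 184.8]]
178.8 -109.5
182.7 160.2
176.4 70.6
182.9 -19.1
knob [572.2  75.4 114. ]
top 517.2973022460938 -234.95046997070312 29.18967628479004 centroid dir -18.65116556315072
side 519.0641479492188 -237.82850646972656 29.29470443725586 centroid dir -12.152325224703706
-180 None
-150 [-0.49  0.47  1.61 -0.    1.06  2.13]
-120 [-0.49  0.47  1.61 -0.    1.06  1.6 ]
-90 [-0.49  0.47  1.61 -0.    1.06  1.08]
-60 [-0.49  0.47  1.61  0.    1.06  0.56]
-30 [-0.49  0.47  1.61 -0.    1.06  0.03]
0 [-0.49  0.47  1.61 -0.    1.06 -0.49]
30 [-0.49  0.47  1.61 -0.    1.06 -1.01]
60 [-0.49  0.47  1.61  0.    1.06 -1.54]
90 [-0.49  0.47  1.61 -0.    1.06 -2.06]
120 None
150 None
```

```bash
cat >> h.py <<'E'
def down(th):
    a=np.radians(th);x=np.array([np.cos(a),np.sin(a),0]);y=np.array([0,0,-1.])
    return list(R2q(np.stack([x,y,np.cross(x,y)],1)))
def snap(bot,name,crop=None):
    s=bot.read_state();c=bot.read_camera("wrist");pickle.dump((c,s),open(f"pics/{name}.pkl","wb"))
    im=c["image"]
    if crop: x0,y0,x1,y1=crop; im=im[y0:y1,x0:x1]
    k=min(800/im.shape[1],600/im.shape[0]); im=cv2.resize(im,None,fx=k,fy=k,interpolation=cv2.INTER_CUBIC)
    cv2.imwrite(f"pics/{name}.png",im); print("t",s["clock"],"tcp",np.round(s["ee_pos"],1),"F",np.round(s["ft_force"],1),"w",round(s["grip_width"],1),"k",k)
    return c,s
E
python3 - <<'E'
from h import *
from rig import bot
bot.move_to([517,-234,140],down(75))
bot.dwell(0.2)
snap(bot,"w1")
E
```

```text
t 2.1333 tcp [ 516.8 -234.5  140.1] F [-0.1 -0.2  0.9] w 85.3 k 1.4285714285714286
```

View pics/w1.png

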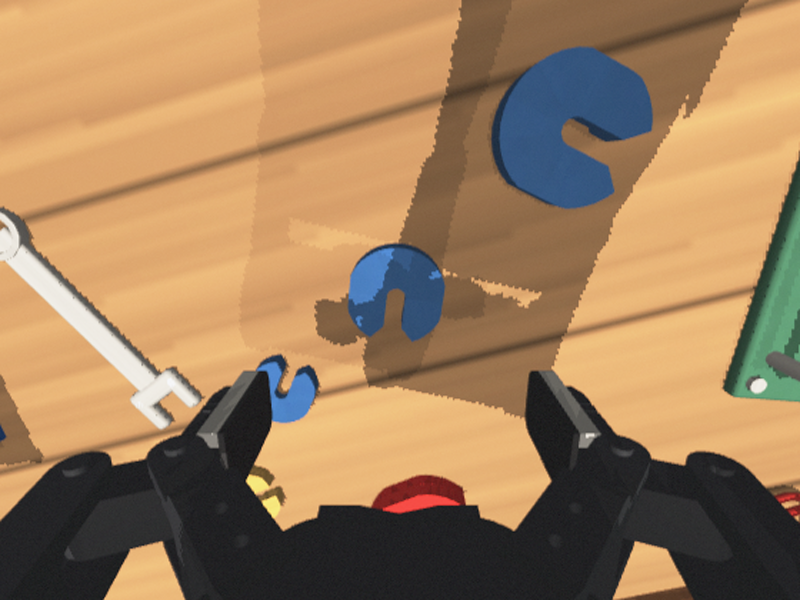

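```bash
python3 - <<'E'
from h import *
c,s=pickle.load(open("pics/w1.pkl","rb"))
im=c["image"]; k=6
x0,y0,x1,y1=235,160,320,250
cv2.imwrite("pics/w1z.png",cv2.resize(im[y0:y1,x0:x1],None,fx=k,fy=k,interpolation=cv2.INTER_CUBIC))
# rectified top view at z=16, 5px/mm about 517,-234
g=np.zeros((500,500,2),np.float32)
for i in range(500):
    for j in range(500):
        g[i,j]=proj(c,[517+50-i/5,-234+50-j/5,16],s)
r=cv2.remap(im,g[...,0],g[...,1],cv2.INTER_CUBIC);cv2.imwrite("pics/w1r.png",r)
P=cloud(c,s); print(P[205,262],P[205,300])
E
```

```text
[ 513.60014609 -248.55270479   16.62752212] [ 521.65354394 -217.4505359    17.54875965]
```

View pics/w1z.png

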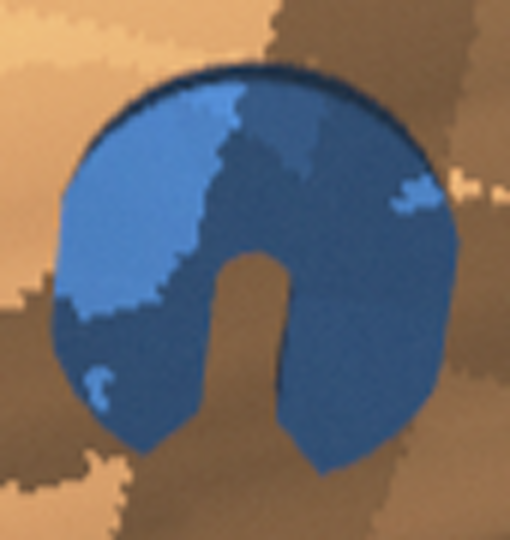

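View pics/w1r.png

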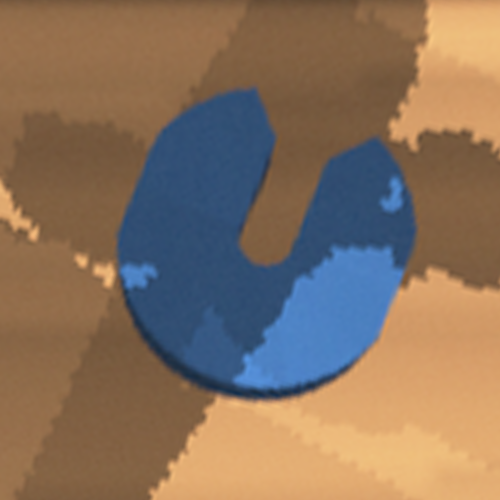

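```bash
cat >> h.py <<'E'
from scipy.optimize import minimize
def rect(c,s,x,y,z,h=50,k=5):
    n=int(2*h*k); i,j=np.mgrid[:n,:n]
    W=np.stack([x+h-i/k,y+h-j/k,np.full(i.shape,float(z))],-1)
    M,e=campose(c,s);p=(W-e)@M;f=foc(c)
    g=np.stack([f*p[...,0]/p[...,2]+c['cx'],f*p[...,1]/p[...,2]+c['cy']],-1).astype(np.float32)
    return cv2.remap(c["image"],g[...,0],g[...,1],cv2.INTER_CUBIC),W
def discmask(W,x,y,th):
    a=np.radians(th);dx=W[...,0]-x;dy=W[...,1]-y
    u=dx*np.cos(a)+dy*np.sin(a);v=-dx*np.sin(a)+dy*np.cos(a)
    sg=lambda d:1/(1+np.exp(-d/0.3))
    r=np.hypot(u,v); m=sg(np.minimum(30-r,28-abs(v)))
    hw=5.5+np.clip((u-20.5)/8.,0,1.2)*7.5
    slot=np.where(u>0,hw-abs(v),5.5-r)
    return m*(1-sg(slot))
def fitdisc(c,s,x,y,z,th,mask=None,name=None):
    im,W=rect(c,s,x,y,z)
    hsv=cv2.cvtColor(im,cv2.COLOR_BGR2HSV)
    m=((hsv[...,0]>100)&(hsv[...,0]<125)&(hsv[...,1]>100)&(im[...,0]>85)).astype(float)
    ok=np.ones_like(m) if mask is None else mask(W)
    best=None
    for dt in (-15,0,15):
        r=minimize(lambda p:np.sum(ok*(discmask(W,*p)-m)**2)/25,[x,y,th+dt],method="Nelder-Mead",options=dict(initial_simplex=[[x,y,th+dt],[x+3,y,th+dt],[x,y+3,th+dt],[x,y,th+dt+8]]))
        if best is None or r.fun<best.fun: best=r
    if name:
        o=im.copy();t=(discmask(W,*best.x)>.5).astype(np.uint8)
        cv2.drawContours(o,cv2.findContours(t,0,1)[0],-1,(0,255,255),1);cv2.imwrite(f"pics/{name}.png",np.hstack([o,cv2.cvtColor((m*255).astype(np.uint8),8)])[:, :800] if 0 else o)
    return best.x,best.fun
E
python3 - <<'E'
from h import *
c,s=pickle.load(open("pics/w1.pkl","rb"))
print(fitdisc(c,s,514,-238,16,-20,name="w1f"))
E
```

```text
(array([ 518.8873675 , -237.05745626,  -22.01853928]), np.float64(52.770502567870295))
```

View pics/w1f.png

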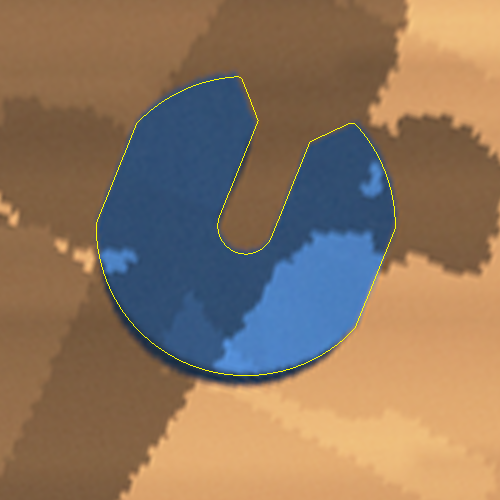

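```bash
python3 - <<'E'
from h import *
from rig import bot
q=down(68)
bot.move_gripper(66,40)
bot.move_to([518.9,-237.1,50],q)
snap(bot,"w2")
r=bot.servo_line([518.9,-237.1,10],speed=35,until_force=4)
s=bot.read_state();print(r,s["clock"],s["ee_pos"],s["ft_force"])
z=s["ee_pos"][2]
bot.servo_line([518.9,-237.1,z+6],speed=40)
snap(bot,"w3")
E
```

```text
t 2.9667 tcp [ 519.1 -237.2   50.6] F [0.9 0.7 0.9] w 66.0 k 1.4285714285714286
True 4.0 [ 518.73849379 -236.99393645   12.44811348] [-1.24537418  0.90447419  6.75199786]
t 4.3167 tcp [ 519.  -237.2   18.7] F [ 0.4  0.4 -0.7] w 66.3 k 1.4285714285714286
```

View pics/w3.png

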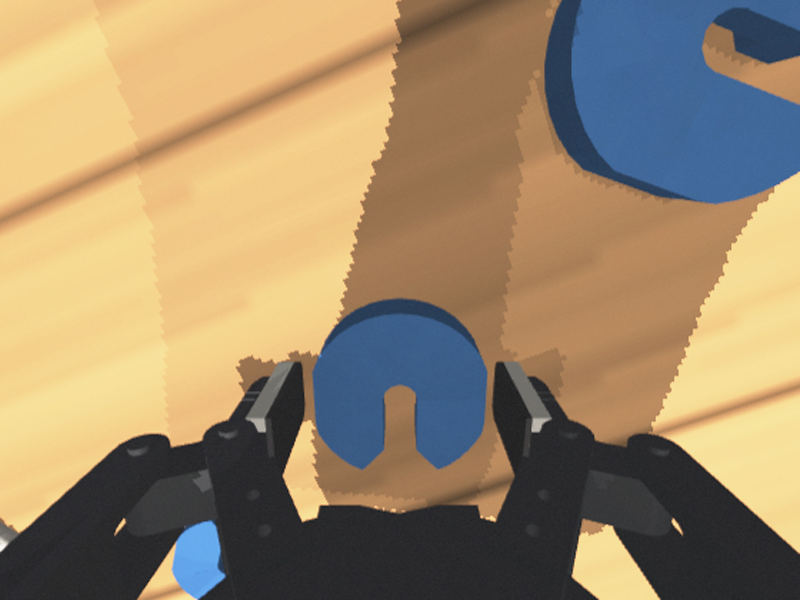

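```bash
python3 - <<'E'
from h import *
from rig import bot
w=bot.move_gripper(52,60); s=bot.read_state(); print(w,s["grip_width"],s["ft_force"],s["clock"])
p=s["ee_pos"]
bot.servo_line([p[0],p[1],p[2]+60],speed=120)
bot.dwell(.1)
snap(bot,"w4")
bot.move_to([624,57,210],down(70))
bot.dwell(.2)
snap(bot,"w5")
E
```

```text
False 54.27664882467556 [-1.8006904   0.64393887  5.94376088] 4.6333
t 5.3833 tcp [ 518.6 -236.9   77.7] F [ 0.3  0.6 -3.5] w 54.0 k 1.4285714285714286
t 6.9167 tcp [623.9  56.  209.6] F [-0.6 -0.7 -2.8] w 54.2 k 1.4285714285714286
```

View pics/w5.png

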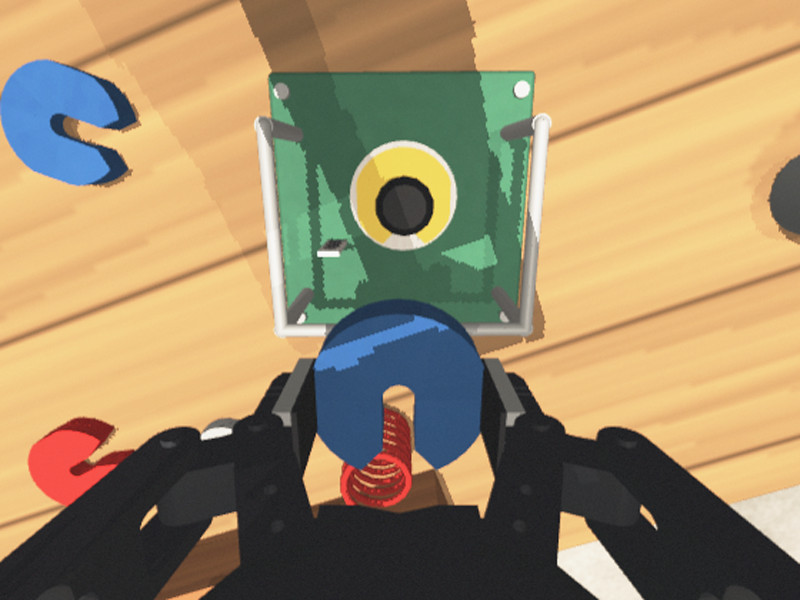

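View pics/w4.png

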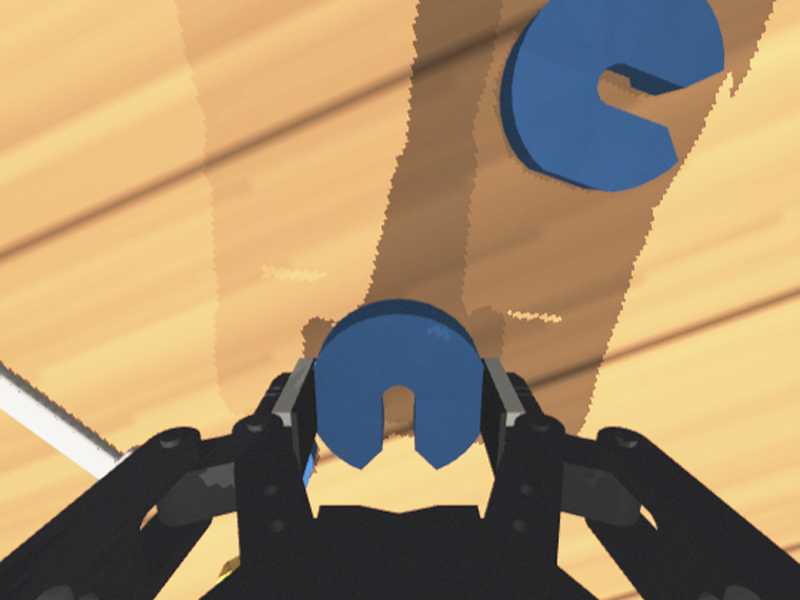

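```bash
python3 - <<'E'
from h import *
c,s=pickle.load(open("pics/w5.pkl","rb"))
# disc in tool frame
zt=s["ee_pos"][2]-2.7
for tag in ("w4","w5"):
    c,s=pickle.load(open(f"pics/{tag}.pkl","rb")); zt=s["ee_pos"][2]-2.7
    p0=s["ee_pos"]; th0=-22 if tag=="w4" else -20
    x,f=fitdisc(c,s,p0[0],p0[1],zt,th0,name=tag+"f")
    T=q2R(s["tool_rot"]); xt=T.T@(np.array([x[0],x[1],zt])-p0)
    tx=T[:,0]; print(tag,x,f,"tool",xt.round(2),"toolx angle",np.degrees(np.arctan2(tx[1],tx[0])))
im,W=rect(c,s,572,76,114,h=40,k=7); cv2.imwrite("pics/w5k.png",im)
P=cloud(c,s); print("knob top z",np.nanmedian(P[135:150,276:290].reshape(-1,3),0),"yellow",np.nanmedian(P[110:120,270:290].reshape(-1,3),0))
for (u,v) in ((258,85+0),(532,88)): pass
# tester yaw from base-plate back edge corners (z=12) and rails (z=88), zoom px/1.4286
k=800/560
pts=[(270,72),(535,72),(283,332),(530,328),(262,122),(541,122)]
for (u,v),z in zip(pts,(12,12,88,88,88,88)): print(atz(c,u/k,v/k,z,s).round(1))
E
```

```text
w4 [ 518.56403356 -237.40602249  -21.74519237] 95.98336290125938 tool [-0.43  2.7  -0.19] toolx angle 67.9970565499887
w5 [624.02987936  55.49267073 -19.9684621 ] 64.62548923044771 tool [-0.42  2.7  -0.26] toolx angle 69.92017327644784
knob top z [573.45252722  76.88563383 114.77782637] yellow [555.59386175  81.29302819  66.58549242]
[471.4  20.3  12. ]
[531.9 186.5  12. ]
[623.1 -18.1  88. ]
[671.8 122.9  88. ]
[511.1  20.6  88. ]
[561.3 158.4  88. ]
```

View pics/w5k.png

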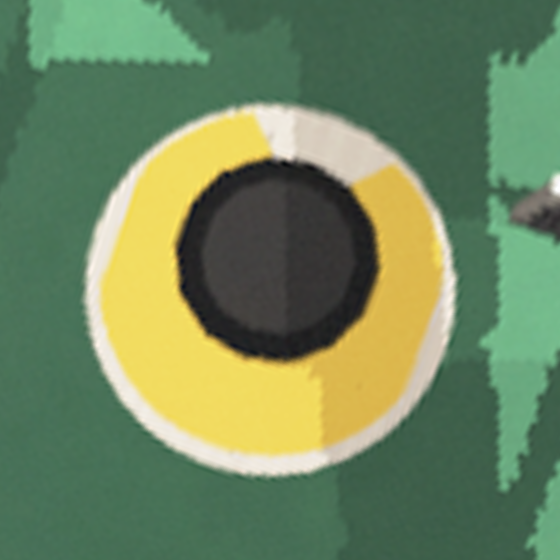

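View pics/w5f.png

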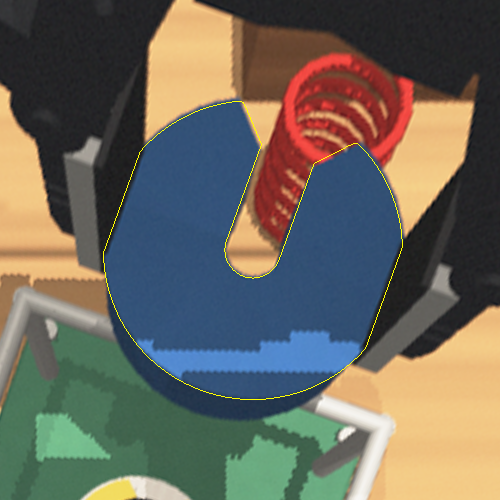

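```bash
python3 - <<'E'
from h import *
from rig import bot
A=np.array([575.1,76.6]); a=np.radians(-20); d=np.array([np.cos(a),np.sin(a)])
q=down(70)
P=A-95*d
bot.move_to([*P,150],q)
bot.servo_line([*P,96.7],speed=120)
print(bot.servo_line([*(A-36*d),96.7],speed=80,until_force=8))
bot.dwell(.15)
snap(bot,"w6")
c=bot.read_camera("side");pickle.dump(c,open("pics/s6.pkl","wb"));cv2.imwrite("pics/s6.png",cv2.resize(c["image"][150:250,210:330],None,fx=6,fy=6,interpolation=cv2.INTER_CUBIC))
print(bot.read_state()["ee_pos"],np.array([*(A-36*d),96.7]))
E
```

```text
False
t 9.2833 tcp [541.   89.1  96.8] F [-0.6  0.4 -3.3] w 54.3 k 1.4285714285714286
[541.1363141   89.07058976  96.80603583] [541.27106565  88.91272516  96.7       ]
```

View pics/w6.png

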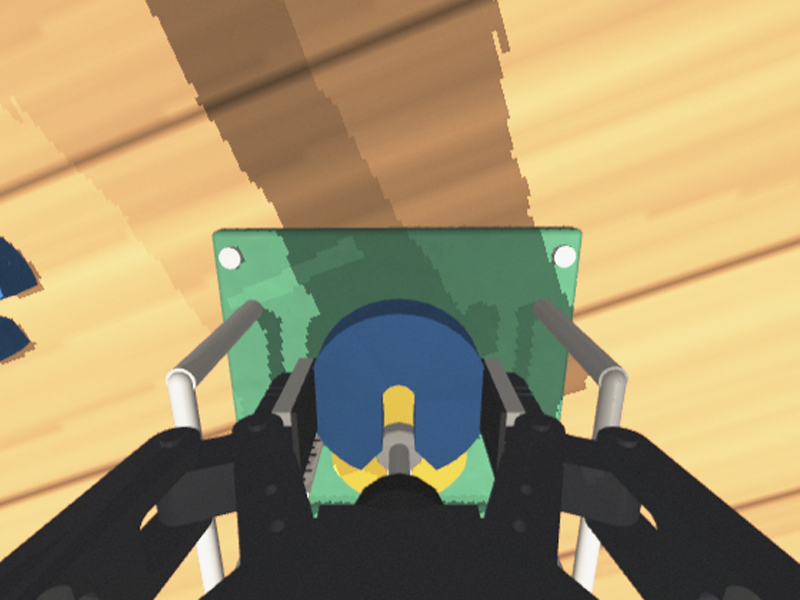

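View pics/s6.png

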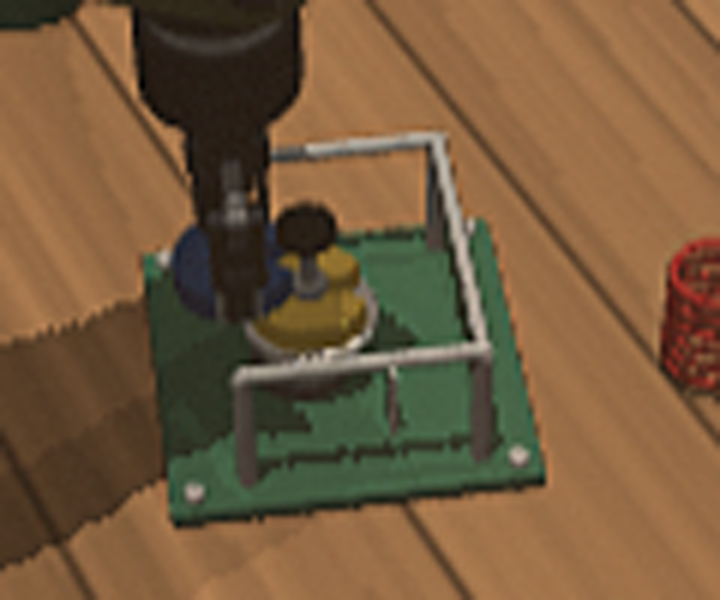

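The disc is in front of the stem: the stem at (399,460) is centred on the slot at (399,395), and the pads sit clear of the yellow disc. I'll slide it on slowly while watching the force.

```bash
python3 - <<'E'
from h import *
from rig import bot
A=np.array([575.1,76.6]); a=np.radians(-20); d=np.array([np.cos(a),np.sin(a)]);n=np.array([-d[1],d[0]])
F0=bot.read_state()["ft_force"]
for b in (20,10,5,2,0):
    r=bot.servo_line([*(A-b*d),96.7],speed=40,until_force=5)
    fs=[]
    for _ in range(4): bot.dwell(.04); fs.append(bot.read_state()["ft_force"])
    s=bot.read_state();F=np.mean(fs,0)-F0;e=s["ee_pos"][:2]-A
    print(b,r,round(s["clock"],2),"pos d,n",(e@d).round(2),(e@n).round(2),"F d,n,z",(F[:2]@d).round(2),(F[:2]@n).round(2),F[2].round(2))
    if r: break
snap(bot,"w7")
E
```

```text
20 False 10.1 pos d,n -20.15 0.02 F d,n,z -0.46 0.72 -0.41
10 False 10.67 pos d,n -10.09 0.0 F d,n,z -0.43 0.37 -0.17
5 False 11.11 pos d,n -5.06 0.0 F d,n,z -0.29 0.41 -0.53
2 False 11.53 pos d,n -2.04 -0.01 F d,n,z -0.52 0.69 -0.42
0 False 11.94 pos d,n -0.02 0.02 F d,n,z -0.28 0.63 -0.78
t 11.9417 tcp [575.1  76.6  96.7] F [ 0.5 -0.4 -3.7] w 54.1 k 1.4285714285714286
```

View pics/w7.png

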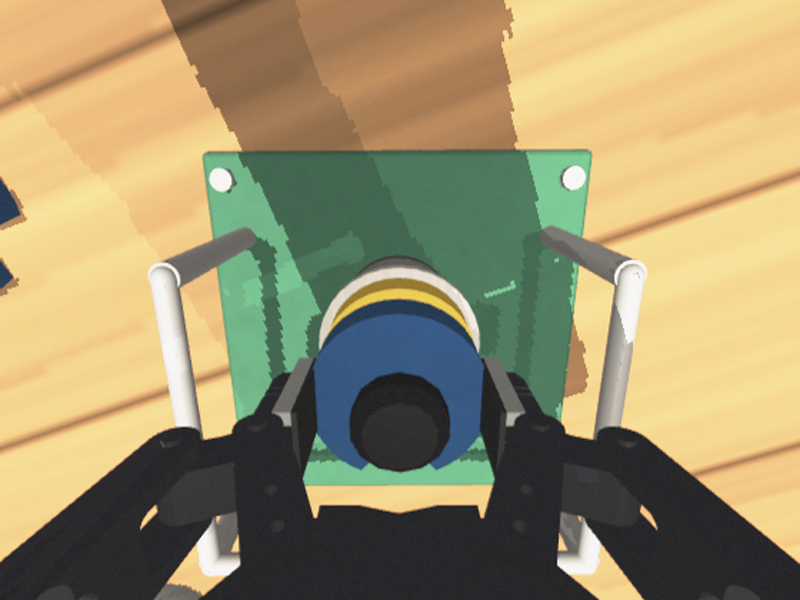

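```bash
python3 - <<'E'
from h import *
from rig import bot
A=np.array([575.1,76.6]); a=np.radians(-20); d=np.array([np.cos(a),np.sin(a)]);n=np.array([-d[1],d[0]])
def rd(tag,k=5):
    fs=[]
    for _ in range(k): bot.dwell(.03); fs.append(bot.read_state()["ft_force"])
    s=bot.read_state();F=np.mean(fs,0);e=s["ee_pos"][:2]-A
    print(tag,round(s["clock"],2),"pos d,n",(e@d).round(2),(e@n).round(2),"F d,n,z",(F[:2]@d).round(2),(F[:2]@n).round(2),F[2].round(2)); return F
rd("start")
for b in (1.0,1.5,2.0,2.5,3.0):
    bot.servo_line([*(A+b*d),96.7],speed=15); F=rd(f"+{b}",3)
    if F[:2]@d<-2.5: break
bot.servo_line([*A,96.7],speed=30); 
for b in (1.0,1.5,2,2.5):
    bot.servo_line([*(A+b*n),96.7],speed=15); F=rd(f"n+{b}",3)
    if F[:2]@n<-2.5: break
for b in (-.5,-1.0,-1.5,-2,-2.5):
    bot.servo_line([*(A+b*n),96.7],speed=30); F=rd(f"n{b}",3)
    if F[:2]@n>2.5: break
bot.servo_line([*A,96.7],speed=30);rd("end")
E
```

```text
start 12.16 pos d,n -0.02 0.0 F d,n,z -0.16 -0.23 -2.72
+1.0 12.51 pos d,n 1.0 -0.01 F d,n,z -0.2 0.01 -3.42
+1.5 12.86 pos d,n 1.52 -0.02 F d,n,z -0.45 0.04 -3.19
+2.0 13.21 pos d,n 1.95 0.0 F d,n,z -1.03 0.32 -3.12
+2.5 13.56 pos d,n 2.46 -0.02 F d,n,z -1.27 0.28 -2.91
+3.0 13.91 pos d,n 2.98 -0.02 F d,n,z -1.67 0.04 -2.78
n+1.0 14.51 pos d,n 0.04 1.01 F d,n,z 0.27 0.07 -3.22
n+1.5 14.86 pos d,n -0.0 1.5 F d,n,z -0.25 -0.23 -3.05
n+2 15.21 pos d,n 0.01 1.98 F d,n,z 0.16 0.41 -3.02
n+2.5 15.56 pos d,n -0.01 2.48 F d,n,z 0.17 -0.44 -2.98
n-0.5 15.91 pos d,n 0.01 -0.53 F d,n,z -0.48 -0.04 -2.48
n-1.0 16.26 pos d,n 0.0 -0.97 F d,n,z -0.07 0.17 -2.9
n-1.5 16.61 pos d,n -0.01 -1.48 F d,n,z -0.33 -0.11 -3.5
n-2 16.96 pos d,n 0.0 -1.95 F d,n,z -0.17 0.92 -3.0
n-2.5 17.31 pos d,n 0.02 -2.48 F d,n,z -0.35 1.25 -3.05
end 17.73 pos d,n -0.02 -0.04 F d,n,z 0.02 0.04 -2.98
```

```bash
python3 - <<'E'
from h import *
from rig import bot
c,s=snap(bot,"w8")
for tag in ("w6","w7","w8"):
    c,s=pickle.load(open(f"pics/{tag}.pkl","rb"));p0=s["ee_pos"];zt=p0[2]-2.7;T=q2R(s["tool_rot"])
    u=T[:,0]
    # mask out fore part hidden by knob (w7,w8): use only rear half and sides
    def mask(W):
        v=W-np.array([p0[0],p0[1],zt]); t=v@T[:,2]  # tool z = backwards
        return (t>2).astype(float)
    x,f=fitdisc(c,s,p0[0],p0[1],zt,-20,mask=mask,name=tag+"f")
    print(tag,x.round(2),f.round(1),"tool",(T.T@(np.array([x[0],x[1],zt])-p0)).round(2))
    im,W=rect(c,s,575,76,114,h=25,k=10)
    cv2.imwrite(f"pics/{tag}k.png",im)
E
```

```text
t 17.725 tcp [575.1  76.6  96.7] F [ 0.5 -0.4 -3.4] w 53.8 k 1.4285714285714286
w6 [540.97  88.6  -20.38] 29.9 tool [-0.48  2.7  -0.15]
w7 [574.92  76.17 -20.44] 136.0 tool [-0.49  2.7   0.  ]
w8 [574.91  76.11 -20.41] 135.5 tool [-0.48  2.7  -0.01]
```

View pics/w8k.png

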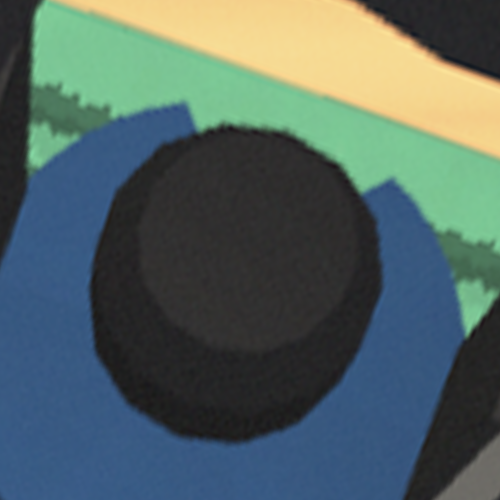

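View pics/w8f.png

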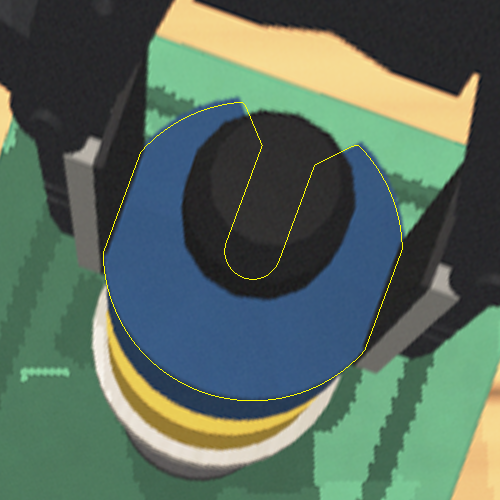

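```bash
python3 - <<'E'
from h import *
from rig import bot
A=np.array([575.1,76.6]); a=np.radians(-20); d=np.array([np.cos(a),np.sin(a)]);n=np.array([-d[1],d[0]])
A=A+.5*d
bot.servo_line([*A,96.7],speed=20)
for th in (45,15,-20,-50):
    bot.move_to([*A,96.7],down(th))
    fs=[]
    for _ in range(4): bot.dwell(.03); fs.append(bot.read_state()["ft_force"])
    s=bot.read_state(); print(th,s["clock"],s["ee_pos"].round(2),np.mean(fs,0).round(2))
    if np.linalg.norm(np.mean(fs,0)[:2])>6: break
snap(bot,"w9")
c=bot.read_camera("side");cv2.imwrite("pics/s9.png",cv2.resize(c["image"][150:250,210:330],None,fx=6,fy=6,interpolation=cv2.INTER_CUBIC))
E
```

```text
45 18.6583 [575.58  76.41  96.7 ] [ 0.01  0.1  -2.85]
15 19.3583 [575.58  76.41  96.71] [-0.28 -0.39 -3.17]
-20 20.125 [575.56  76.44  96.68] [ 0.36  0.05 -3.26]
-50 20.825 [575.58  76.44  96.71] [-0.15 -0.31 -3.21]
t 20.825 tcp [575.6  76.4  96.7] F [-0.4  0.3 -3.1] w 53.9 k 1.4285714285714286
```

View pics/w9.png

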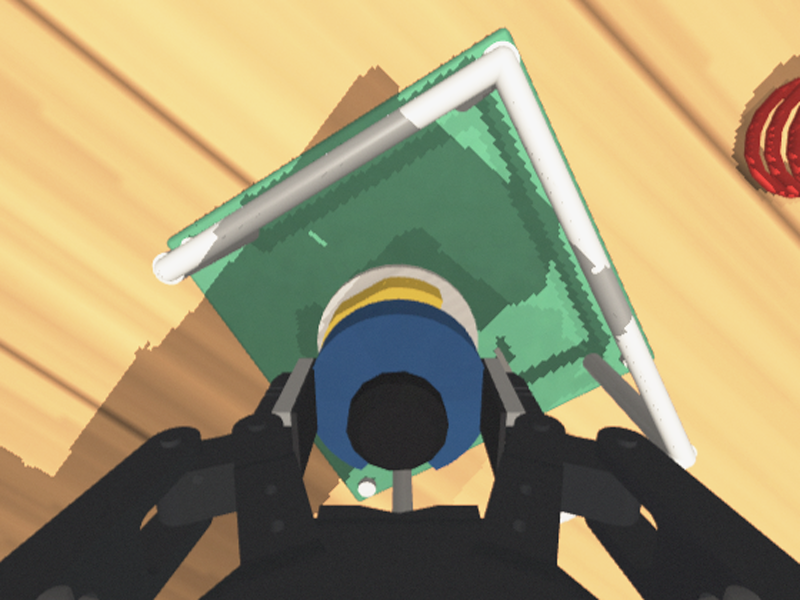

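View pics/s9.png

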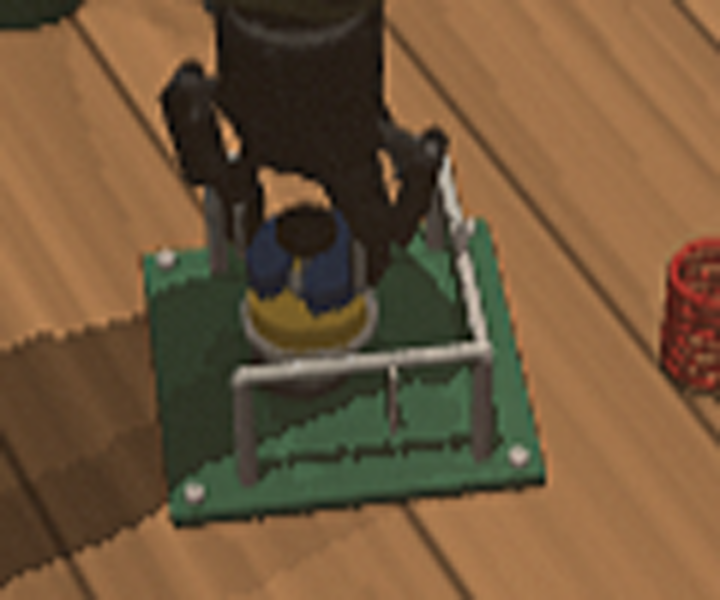

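```bash
python3 - <<'E'
from h import *
from rig import bot
s=bot.read_state();p=s["ee_pos"].copy()
p[:2]=[575.57,76.43]
r=bot.servo_line([*p[:2],83.5],speed=15,until_force=3)
fs=[]
for _ in range(4): bot.dwell(.03); fs.append(bot.read_state()["ft_force"])
s=bot.read_state(); print(r,s["clock"],s["ee_pos"].round(2),np.mean(fs,0).round(2))
snap(bot,"w10")
c=bot.read_camera("side");cv2.imwrite("pics/s10.png",cv2.resize(c["image"][150:250,210:330],None,fx=6,fy=6,interpolation=cv2.INTER_CUBIC))
E
```

```text
True 21.9083 [575.32  76.41  83.15] [ 0.2  -0.12  2.66]
t 21.9083 tcp [575.3  76.4  83.1] F [1.3 0.6 2.3] w 54.0 k 1.4285714285714286
```

View pics/s10.png

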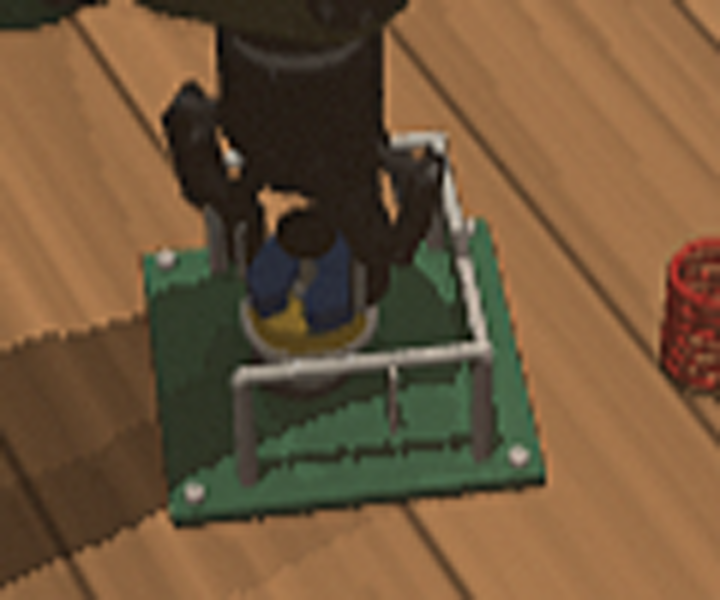

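View pics/w10.png

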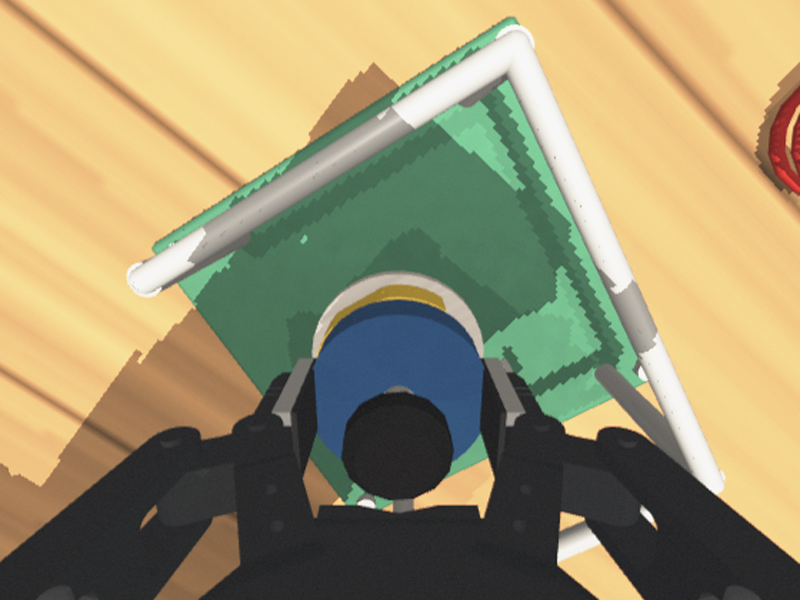

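```bash
python3 - <<'E'
from h import *
from rig import bot
bot.servo_line([575.4,76.42,83.8],speed=10)
print(bot.read_state()["ft_force"])
bot.move_gripper(66,30); bot.dwell(.2)
s=bot.read_state(); print(s["grip_width"],s["ft_force"],s["clock"])
bot.servo_line([575.4,76.42,210],speed=120,until_force=8)
a=np.radians(-140)
bot.move_to([575.4+50*np.cos(a),76.4+50*np.sin(a),230],down(-50)); bot.dwell(.3)
snap(bot,"w11")
c=bot.read_camera("side");cv2.imwrite("pics/s11.png",cv2.resize(c["image"][150:250,210:330],None,fx=6,fy=6,interpolation=cv2.INTER_CUBIC))
E
```

```text
[1.67900811 0.43173753 0.93776975]
65.89720143516885 [ 0.00801337 -0.03576981 -0.10022974] 22.75
t 24.5833 tcp [537.3  44.6 229.3] F [ 0.4 -0.4 -0.5] w 65.9 k 1.4285714285714286
```

View pics/s11.png

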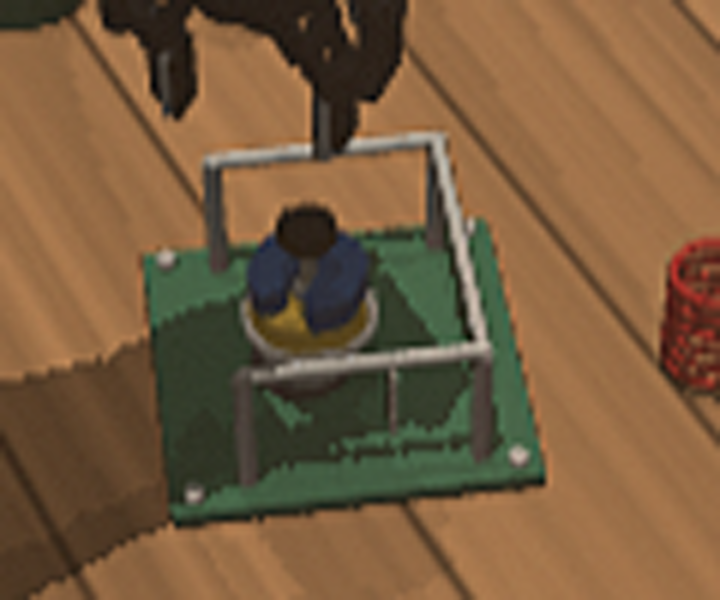

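View pics/w11.png

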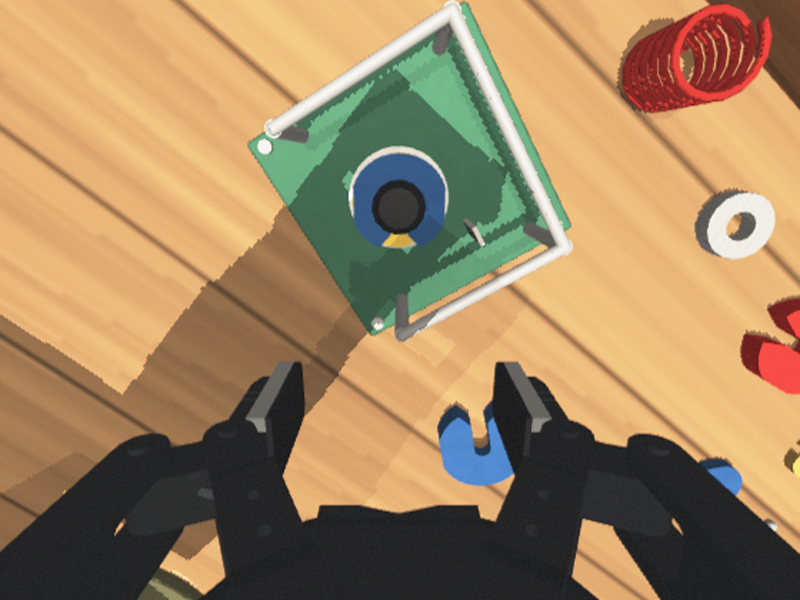

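```bash
python3 - <<'E'
from h import *
c,s=pickle.load(open("pics/w11.pkl","rb"));P=cloud(c,s)
hsv=cv2.cvtColor(c["image"],cv2.COLOR_BGR2HSV);m=np.zeros((420,560),bool);m[100:178,240:320]=1
m&=(hsv[...,0]>100)&(hsv[...,0]<125)&(hsv[...,1]>100)&(c["image"][...,0]>85)
m=cv2.erode(m.astype(np.uint8),np.ones((5,5)))>0
p=P[m];p=p[~np.isnan(p[:,2])];A=np.c_[p[:,:2]-p[:,:2].mean(0),np.ones(len(p))];k=np.linalg.lstsq(A,p[:,2],rcond=None)[0]
print(len(p),"z",np.median(p[:,2]),"std",p[:,2].std(),"tilt deg",np.degrees(np.hypot(*k[:2])))
print("knob",np.nanmedian(P[138:148,274:284].reshape(-1,3),0))
im,W=rect(c,s,575,76,81.5); cv2.imwrite("pics/w11r.png",im)
print(fitdisc(c,s,575,76,81.5,-140,mask=lambda W:(np.hypot(W[...,0]-575,W[...,1]-76)>21)*1.,name="w11f"))
E
```

```text
1408 z 81.73175791891833 std 0.6890954541397364 tilt deg 0.12159748013220834
knob [577.1405924   77.92652539 113.9750666 ]
(array([ 574.8767502 ,   75.5258418 , -139.93014073]), np.float64(70.00533509593983))
```

View pics/w11f.png

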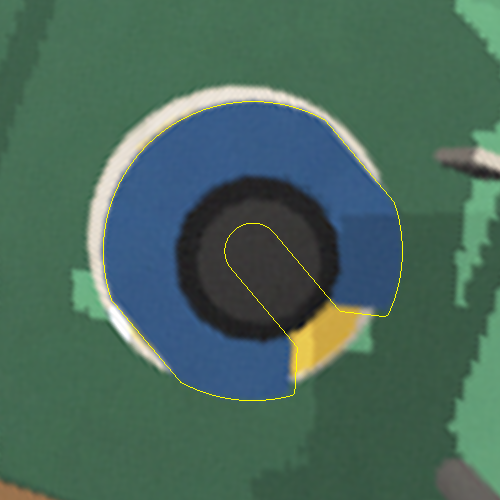

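```bash
python3 - <<'E'
from rig import bot
print(bot.finish_job(), bot.read_state()["clock"])
E
```

```text
the job is handed in; nothing more can be done
the job is handed in; nothing more can be done
```

The blue disc is on the tester, lying flat on the yellow disc, with its slot about 120° away from the yellow disc's slot. I handed the job in about 25 s into the 72 s allowed.

- **Which disc:** of the three blue discs I took the middle one, which measured 60 mm across. I gripped it by its flats with the fingertips held high enough to clear the yellow disc.
- **Sliding on and seating:** I found the hanger's true position with the wrist camera and slid the disc on from the open side with no contact force I could measure. I turned it 120° around the stem, lowered it over the collar and stopped at about 6 N on first contact. I then let go and backed straight up.
- **Last checks:**
  - **Height:** the disc's top measured 81.7 mm above the bench and about 32 mm below the top of the knob. A fully seated disc should show 82 mm and 32 mm.
  - **Tilt and slot:** tilt was 0.1°. The slot pointed at -140° against about -20° for the yellow disc's slot.
  - **Hand and other items:** the hand touched nothing. The bystanders in view of the wrist camera looked undisturbed, but I did not measure them again.
- **One disagreement:** while the disc was on the stem, I nudged it up to 2.5–3 mm forwards and sideways to find its centre. The forces stayed under 2 N, less than the stated play and stiffness suggest. I centred it mainly by the camera instead, and it seated without catching on the collar.

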